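# Snug an adjustable wrench on the work-rest nut and tighten to the mark

## Task

The adjustable wrench lies loosely around the steel nut of the grinder's work rest. Roll its worm with a fingertip until the jaw is closed snugly on the nut, firm but not strained, then swing the wrench by its handle clockwise (seen from above) until the white stripe on the nut points along the red mark on the plate, and let go, leaving the wrench lying flat and snug on the nut. Never turn the nut while the jaw is loose or with the fingers, press and push gently, and leave everything else alone.

Things in the scene. Friction and masses are not known exactly. Their poses are not given: they have to be found in the camera images.
- base: Fixed green iron plate of the work rest, 450 x 260 mm, 12 mm thick, on the bench. Origin on the nut's axis at the plate's underside; the plate spans x -300 to +150, y -130 to +130 mm, its top at z = 12 mm. A dark bracket with a steel table stands on it at x 105 to 160 mm, up to 95 mm high. z up.
- mark: Red painted line on the plate, 50 mm long, 6 mm wide, 40 to 90 mm from the nut's axis, flat. Origin on the nut's axis on the plate's top; its x axis runs out along the red line.
- nut: Steel hex nut, 30 mm across flats, 34.6 mm across corners, 26 mm high, on the plate; it turns about its vertical axis with a stiffness of about 0.5 N m and stays where left. Origin on its axis at its underside; x runs along the white stripe from the centre to one corner, flats face +y and -y, z up. At the start the stripe is 27 to 30 degrees anticlockwise of the red mark.
- nut_stripe (a point): Outer end of the white stripe on the nut's top, 15.5 mm from its axis.
- wrench: Loose steel adjustable wrench, 0.9 kg, 300 mm long, flat on the plate, mouth loosely around the nut. Origin in the middle of the mouth at its underside; +x points out of the mouth (the handle runs backwards), y across the jaws, z up. Head 18 mm thick, x -75 to +15, y -34 to +32 mm; fixed jaw face at y = -17.25 mm, throat at x = -21 mm (up to 6 mm from the nut's corner at the start).
- jaw: Moving jaw of the wrench, 34 x 14 x 18 mm. Origin on its gripping face at the middle of the mouth, at the underside; axes as the wrench's. The gap between the jaws is 17.25 mm + its y in the wrench's frame (32.1 to 33.9 mm at the start); snug on the nut it is 30 mm. Only the worm moves it, 5 mm per turn; it holds about 45 N. Snug means pressing the nut with 20 to 110 N.
- worm (a joint): Roll angle (rad) of the brass knurled thumb wheel (worm), 24 mm diameter, 22 mm long, in a window of the wrench's head, open above, its axle along the wrench's y. Positive as its top is dragged towards the mouth (wrench +x), which closes the jaw: 1 mm per 15 mm of drag (1.26 rad).
- worm_top (a point): Nominal top of the worm: wrench (-46, 0, 27) mm, 9 mm above the head; the worn worm runs out of true, so its real top rises and falls up to 1.3 mm as it rolls: feel for it. Rolling takes about 3 N of drag; from the jaw touching the nut it climbs over 10 to 20 mm of drag: 4.2 N at 20 N of jaw force, 9 N is too much. A fingertip drags with 0.4 to 0.8 of its press: press about 14 N, never 40; several strokes, lifting between.
- handle_grip (a point): Middle of the handle, 9 mm above the plate, 202 mm from the nut's axis, where to push it (about 3 N). The handle starts at wrench (-66, -4) mm and runs along (-0.966, -0.259), 15 degrees off -x; 26 mm wide, 3 to 15 mm above the plate; 205 mm along is a round eye, 34 mm across, 18 mm thick.
- spare_nut: brass spare nut, 19 mm wide, 14 mm high, lying on the plate; bystander
- washer: steel washer, 40 mm across, 4 mm thick, lying on the plate; bystander
- tape_roll: yellow tape roll, 100 mm across, 35 mm high; bystander
- screwdriver: screwdriver with yellow handle lying on the bench; bystander
- wood_block: wood block 110 x 50 x 30 mm; bystander

How it is judged:
By the outcome, as a careful person would: the job done as asked, in the order asked, and still so for the second after the job is handed in, with the robot touching nothing.
It also fails if it takes over 72 s, if anything falls off the work surface, if the arm or the gripper's body presses on something with over 40 N, if the wrist force passes 120 N, or if a joint passes its speed limit or range.

## Robot

A 6-joint arm with a two-finger parallel gripper is mounted at the origin on the work surface. World frame = base frame: x ahead of the robot, y to its left, z up, the work surface at z = 0. Lengths are in m, angles in degrees, forces in N, time in s.
With the tool pointing down it reaches from about 0.4 to 0.825 m from the base axis. Payload 7 kg.
Tool frame: the origin (TCP) lies on the centre line of the jaws, within the pads' length; the fingertips stand 11 mm ahead of it and the grasp point (between the pads) lies 8 mm behind it; z points along the fingers, y is the line along which they close (so a half turn about z gives the same grasp; the last joint's range is limited). The gripper opens to 88 mm and grips with 3 to 60 N. Pads are 19 mm wide; open, the fingers measure 130 mm over their backs; the gripper's body (78 mm by 193 mm) begins 47 mm behind the grasp point.
Start: joints at [81.824, 20.546, 0.682, 0, -70.136, -16.507], TCP at [0.282, 0.613, 0.238] pointing down, gripper open.
Joint ranges: [-176.03, 176.03], [-82.01, 121.73], [-58.28, 71.71], [-173.87, 95.51], [-174.79, -0.11], [-173.66, 173.66]. Speed limits (degrees/s): [136.94, 136.94, 172.46, 180, 180, 180].

## Interface

Orientations are given as [roll, pitch, yaw] about the fixed x, y, z axes, in that order (R = Rz(yaw) Ry(pitch) Rx(roll)).
In Python, from plant import r, capture, camera_model, job gives the robot as it stands.
- The arm moves only by the tool drive_tool, never from a script. Its argument "increments" is a list that holds one entry, the list of rows, each a list of 5 numbers: the gripper's target within -1 to 1 (fully open at 1, half-way at 0, shut at -1), then the shift along the tool's x, y, z scaled (see below), then the turn about the tool's z scaled (see below). In form: [[[gripper, tx, ty, tz, roll], ...]]. A call has 1 to 5 rows; each row is the pose to reach, as a shift and turn from the pose commanded when the call began, along the tool's axes at that moment, turning the shorter way round; what a row does not reach only later rows make up. The controller multiplies each number of a shift by 120 mm and each number of a turn by 360 degrees. A row lasts 1/8 s, in which the tool goes at most 62.5 mm and 10.7 degrees, less where a joint would pass 70% of its speed; a pose out of reach is approached as far as the arm can. A call with a number of a shift or a turn outside -1 to 1 is refused whole. A call with a gripper value outside its range is refused whole. The fingers move at their own pace and stop on an object; "squeeze" is the grip in N (left out, the last holds). Time passes only in rows, so rows that repeat a pose let the fingers close. It gives the time, the measured TCP pose, the force, the opening and the grip force at its end, in the units of the state.
- r.get_state(): the state, without advancing time (a new reading comes with each control period).
- capture(name): name is "scene" or "top"; returns the picture (420x560x3 uint8, red, green, blue); there is no depth.
- camera_model(name): a dict with "camera_matrix" (3x3 intrinsics, pixels), "k1" (the pictures are not rectified: a ray, as slopes to the right and down, at radius r is drawn at 1 + k1 r^2 times it, then the intrinsics apply), "rvec" (rotation vector, rad) and "tvec" (3), from world to camera coordinates, as OpenCV has them. Camera axes: x right, y down, z forward; pixel columns grow to the right and rows downward; lengths in m; the calibration is good to about 2 mm. A picture is of the moment at which its call begins. camera_model takes no time and is no camera call.
- job.close_job(): hands the job in; it is judged then, once.
The state is a dict: "time_s": time; "joints": joint angles; "qd": joint speeds; "joint_torque": joint torques, N m; "tcp_pos": TCP position; "eef_rot": TCP orientation; "contact_force": force on the tool from outside, world axes, zero at the start; "moment": the same for the moment, N m; "gripper_width": finger opening in m; "gripper_force": force on a finger pad.
Only numpy, scipy, OpenCV 4.12 (cv2) and the standard library are available. Lean on these libraries where they do the work, as an engineer would, in place of code of your own. Each camera call takes 0.05 s, during which the arm holds its last target. There are 200 camera calls.

## Working session

There is one attempt and no reset: what is moved stays moved. The work goes in short steps, Python scripts to look and compute and a tool call to move; the robot and the scene stay as the last step left them, time stands still between calls to the robot, and variables do not carry over. Pictures are saved under pics/ and viewed, at most 10 in all, crops included, and the job is handed in when it is done.

Besides the shell and the picture viewer there is one more tool, called after "Request:" in YAML: its name, and indented under it one key for each argument. drive_tool: Moves the arm, as the interface text tells. Its arguments: {"type":"object","properties":{"increments":{"type":"array"},"squeeze":{"type":"number"}},"required":["increments"]}

```bash
mkdir -p pics; ls
python3 - <<'E'
from plant import r, capture, camera_model, job
import cv2
s=r.get_state(); print(s)
for n in("scene","top"):
    print(n,camera_model(n)); im=capture(n); cv2.imwrite(f"pics/{n}0.png",im[:,:,::-1])
E
```

```text
pics
{'time_s': 0.0, 'joints': array([ 8.18260819e+01,  2.05899268e+01,  6.34465723e-01, -2.13566187e-02,
       -7.01348358e+01, -1.65078025e+01]), 'qd': array([ 0.03105129,  0.00744223,  0.04050674,  0.02022613, -0.01156687,
        0.03238825]), 'joint_torque': array([ 1.28298463e-03, -5.82720029e+01,  2.93057102e+01,  6.99721277e+00,
        6.89860142e-03, -1.52816228e-04]), 'tcp_pos': array([0.28167525, 0.6129091 , 0.23664106]), 'eef_rot': array([ 1.79907720e+02, -6.41097197e-03, -2.46889884e+01]), 'contact_force': array([ 0.4834382 ,  0.27711524, -0.83330478]), 'moment': array([0.05413374, 0.02108149, 0.01889211]), 'gripper_force': 0.0, 'gripper_width': 0.08737895497600057}
scene {'camera_matrix': array([[466.95507741,   0.        , 283.13805104],
       [  0.        , 466.95507741, 203.52732756],
       [  0.        ,   0.        ,   1.        ]]), 'k1': -0.13053202005795475, 'rvec': array([ 1.56591464,  1.86151131, -0.88577839]), 'tvec': array([ 0.09992302, -0.28818158,  1.64992568])}
top {'camera_matrix': array([[527.89253014,   0.        , 275.7576171 ],
       [  0.        , 527.89253014, 206.23839352],
       [  0.        ,   0.        ,   1.        ]]), 'k1': -0.008638151092756733, 'rvec': array([ 2.0627858 , -2.16101433,  0.21702826]), 'tvec': array([0.01641755, 0.53611633, 1.31228139])}
```

View pics/top0.png

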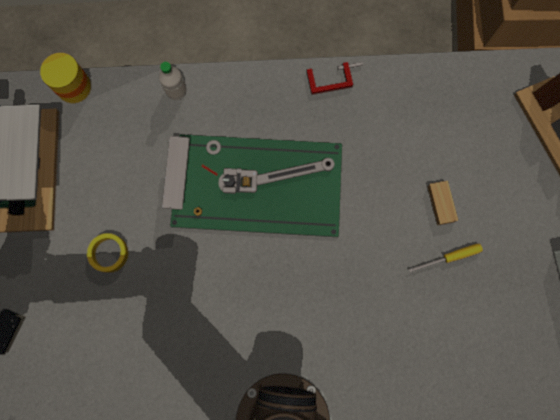

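View pics/scene0.png

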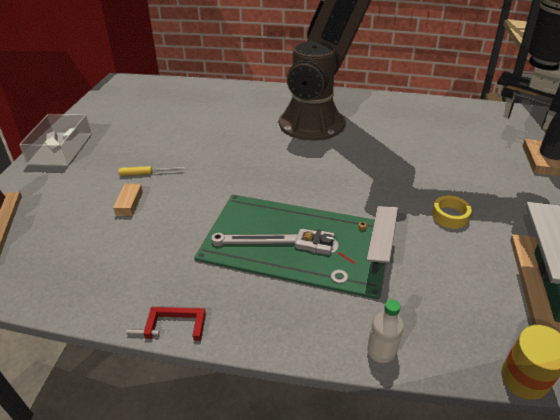

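The top view shows the plate, with the nut near (228,182), the worm near (246,181), the eye near (328,164) and the red line near (210,169). I'll enlarge this area.

```bash
cat > h.py <<'E'
import numpy as np, cv2
from plant import r, capture, camera_model, job
def proj(n,P):
    m=camera_model(n); R,_=cv2.Rodrigues(m["rvec"]); c=np.atleast_2d(P)@R.T+m["tvec"]
    s=c[:,:2]/c[:,2:]; s=s*(1+m["k1"]*(s**2).sum(1,keepdims=True)); K=m["camera_matrix"]
    return s@np.diag([K[0,0],K[1,1]])+K[:2,2]
def unproj(n,uv,z):
    m=camera_model(n); R,_=cv2.Rodrigues(m["rvec"])
    s=cv2.undistortPoints(np.float64(np.atleast_2d(uv))[:,None],m["camera_matrix"],np.array([m["k1"],0,0,0.]))[:,0]
    d=np.c_[s,np.ones(len(s))]@R; o=-R.T@m["tvec"]
    return o+d*((z-o[2])/d[:,2])[:,None]
def crop(n,im,u0,v0,w,h,k,f):
    cv2.imwrite(f,cv2.resize(im[v0:v0+h,u0:u0+w,::-1],None,fx=k,fy=k,interpolation=cv2.INTER_CUBIC))
E
python3 - <<'E'
from h import *
a=cv2.imread("pics/top0.png")[:,:,::-1]; b=cv2.imread("pics/scene0.png")[:,:,::-1]
A=cv2.resize(a[125:245,155:355],None,fx=4,fy=4,interpolation=2)
B=cv2.resize(a[155:205,195:265],None,fx=8,fy=8,interpolation=2)
cv2.imwrite("pics/a.png",A[:,:,::-1])
cv2.imwrite("pics/b.png",np.clip(B[:,:,::-1]*1.3,0,255))
for uv,z in [((228,182),.038),((246,181),.03),((328,164),.03),((210,169),.012),((174,226),.012),((339,234),.012),((341,145),.012)]: print(uv,unproj("top",[uv],z)[0])
E
```

```text
(228, 182) [0.61148684 0.11489704 0.038     ]
(246, 181) [0.61405053 0.06752391 0.03      ]
(328, 164) [ 0.65067377 -0.15397549  0.03      ]
(210, 169) [0.65704307 0.16506577 0.012     ]
(174, 226) [0.50450136 0.26395763 0.012     ]
(339, 234) [ 0.46257187 -0.17229306  0.012     ]
(341, 145) [ 0.70816251 -0.19510687  0.012     ][ WARN:0@0.223] global loadsave.cpp:1063 imwrite_ Unsupported depth image for selected encoder is fallbacked to CV_8U.
```

View pics/a.png

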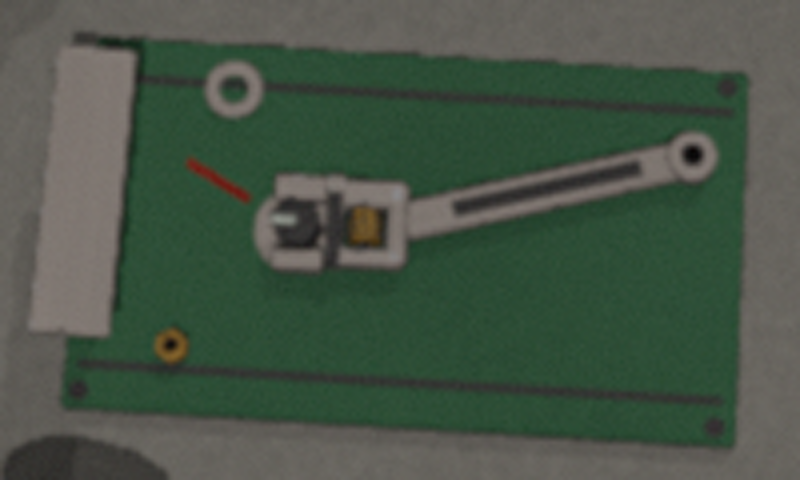

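View pics/b.png

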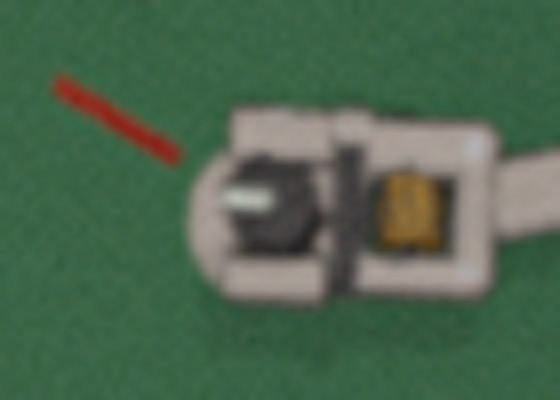

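Crop A gives plate corners at (63,408), (735,447) and (747,73), and the eye centre at (693,154). Crop B gives the red line from (58,80) to (180,157), the stripe from about (228,194) to (273,202), the head's rear corners at (497,125) and (490,298), and the worm at about (412,210). Next I fit the poses.

```bash
cat > fit.py <<'E'
from h import *
from scipy.optimize import least_squares
def px(pts,k,o): return (np.float64(pts)+.5)/k-.5+np.float64(o)
def fit(loc,z,uv,x0):
    loc=np.float64(loc)/1e3
    def W(p): c,s=np.cos(p[2]),np.sin(p[2]); return np.c_[loc@np.array([[c,s],[-s,c]])+p[:2],z*np.ones(len(loc))]
    q=least_squares(lambda p:(proj("top",W(p))-uv).ravel(),x0); print("res px",np.round(q.fun,1)); return q.x
E
python3 - <<'E'
from fit import *
a=lambda p:px(p,4,(155,125)); b=lambda p:px(p,8,(195,155))
P=fit([(150,130),(-300,130),(-300,-130)],.012,a([(63,408),(735,447),(747,73)]),[.6,.1,1.6]); print("plate",P[:2],np.degrees(P[2]))
uv=np.r_[a([(693,154)]),b([(497,125),(490,298),(412,210)])]
z=np.array([.030,.030,.030,.039])
Wr=fit([(-264,-57.1),(-75,-34),(-75,32),(-46,0)],z,uv,[.6,.1,1.6]); print("wrench",Wr[:2],np.degrees(Wr[2]))
m=unproj("top",b([(58,80),(180,157)]),.012)[:,:2]; d=m[0]-m[1]
print("mark",m,np.degrees(np.arctan2(d[1],d[0])),"from axis",[np.degrees(np.arctan2(*(q-P[:2])[::-1])) for q in m],np.linalg.norm(m-P[:2],axis=1))
s=unproj("top",b([(228,194),(273,202)]),.038)[:,:2];d=s[0]-s[1]
print("stripe",s,np.degrees(np.arctan2(d[1],d[0])))
c,t=np.cos(Wr[2]),np.sin(Wr[2])
w=Wr[:2]+np.array([[c,-t],[t,c]])@[-.046,0]; print("worm",w)
for n,q in [("plate",np.r_[P[:2],.038]),("worm",np.r_[w,.039])]: print(n,proj("top",q),proj("scene",q))
E
```

```text
res px [-1.   0.2  0.4 -0.   0.6 -0.3]
plate [0.61661496 0.11362643] 84.07163223218274
res px [-0.1 -0.   0.4 -0.9  0.3  1.4 -0.6 -0.5]
wrench [0.61712098 0.11416553] 85.48564231199894
mark [[0.6706374  0.18710147]
 [0.641542   0.14621457]] 54.56408198417465 from axis [np.float64(53.67485511412452), np.float64(52.58721102148001)] [0.09119762 0.04102858]
stripe [[0.62083797 0.12776313]
 [0.61738736 0.11290956]] 76.92167419685974
worm [0.61350037 0.06830824]
plate [[228.42561861 180.10655449]] [[325.80114283 236.27154435]]
worm [[245.50428275 180.36187911]] [[307.63962039 233.01640394]]
```

Run:
```python
from h import *
b=cv2.imread("pics/scene0.png")[:,:,::-1]
crop("scene",b,195,190,210,110,3.8,"pics/c.png")
```

```text
(no output)
```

View pics/c.png

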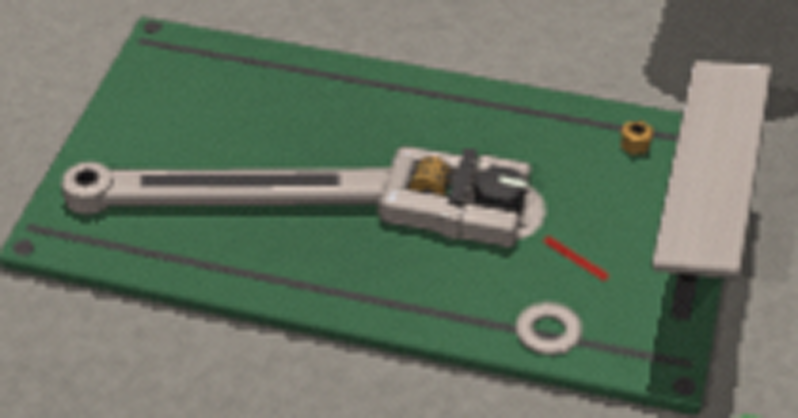

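The scene view agrees: the worm is near crop (430,175), about 3 px from the prediction. The nut's axis is at about (0.6165,0.1137), the worm at (0.6135,0.068), the wrench's angle is about 85.5° and the mark's about 53.5°. I'll approach with the gripper shut and yaw -94.5, so tool -x is the drag direction.

Request:
drive_tool:
  increments:
    - [[-1,0.3,0.2,0,0.0297],[-1,0.6,0.4,0,0.0594],[-1,0.9,0.61,0,0.089],[-1,0.9,0.61,0,0.1187],[-1,0.9,0.61,0,0.148]]
  squeeze: 10

```text
time_s: 0.72
tcp_pos: [0.3498, 0.5009, 0.2375]
eef_rot: [180.0, -0.0, -78.4]
contact_force: [-0.1, -0.2, -0.9]
gripper_width: 0.0434
gripper_force: 0.0
```

Request:
drive_tool:
  increments:
    - [[-1,0.33,-0.17,0,0.028],[-1,0.67,-0.33,0,0.0456],[-1,1.0,-0.5,0,0.0456]]

```text
time_s: 1.1
tcp_pos: [0.4336, 0.3956, 0.2372]
eef_rot: [180.0, -0.0, -94.4]
contact_force: [0.6, 0.5, 0.8]
gripper_width: 0.0134
gripper_force: 0.0
```

Request:
drive_tool:
  increments:
    - [[-1,0.3,-0.19,0,0],[-1,0.6,-0.38,0,0],[-1,0.885,-0.57,0,0]]

```text
time_s: 1.48
tcp_pos: [0.4936, 0.2843, 0.2373]
eef_rot: [180.0, -0.0, -94.4]
contact_force: [0.3, 0.2, 0.1]
gripper_width: 0.0007
gripper_force: 0.0
```

Request:
drive_tool:
  increments:
    - [[-1,0.3,-0.19,0,0],[-1,0.6,-0.38,0,0],[-1,0.885,-0.57,0,0]]

```text
time_s: 1.85
tcp_pos: [0.5536, 0.1732, 0.2373]
eef_rot: [180.0, -0.0, -94.4]
contact_force: [-0.3, 0.2, 0.8]
gripper_width: 0.0004
gripper_force: 0.0
```

Request:
drive_tool:
  increments:
    - [[-1,0.3,-0.19,0,0],[-1,0.6,-0.38,0.2,0],[-1,0.885,-0.57,0.5,0],[-1,0.885,-0.57,0.8,0],[-1,0.885,-0.57,1.0,0]]

```text
time_s: 2.48
tcp_pos: [0.6125, 0.0623, 0.1151]
eef_rot: [179.8, -0.1, -94.5]
contact_force: [-0.1, 0.8, 0.2]
gripper_width: 0.0005
gripper_force: 0.0
```

Request:
drive_tool:
  increments:
    - [[-1,0,0,0.2,0],[-1,0,0,0.4,0],[-1,0,0,0.5,0],[-1,0,0,0.5,0]]

```text
time_s: 2.98
tcp_pos: [0.6129, 0.0633, 0.0568]
eef_rot: [179.9, -0.1, -94.4]
contact_force: [0.4, -0.6, 0.1]
gripper_width: 0.0006
gripper_force: 0.0
```

Request:
drive_tool:
  increments:
    - [[-1,0,0,0.005,0],[-1,0,0,0.01,0],[-1,0,0,0.01,0]]

```text
time_s: 3.35
tcp_pos: [0.6137, 0.0636, 0.057]
eef_rot: [-179.9, 0.0, -94.4]
contact_force: [0.5, 0.2, 0.7]
gripper_width: 0.0002
gripper_force: 0.0
```

Request:
drive_tool:
  increments:
    - [[-1,0,0,0.02,0],[-1,0,0,0.035,0],[-1,0,0,0.035,0]]

```text
time_s: 3.72
tcp_pos: [0.6133, 0.0635, 0.0519]
eef_rot: [180.0, -0.0, -94.4]
contact_force: [0.4, -0.3, 0.3]
gripper_width: 0.0004
gripper_force: 0.0
```

Request:
drive_tool:
  increments:
    - [[-1,0,0,0.005,0],[-1,0,0,0.01,0],[-1,0,0,0.01,0]]

```text
time_s: 4.1
tcp_pos: [0.6134, 0.0635, 0.0509]
eef_rot: [180.0, -0.0, -94.4]
contact_force: [0.3, 0.6, -0.6]
gripper_width: 0.0002
gripper_force: 0.0
```

Request:
drive_tool:
  increments:
    - [[-1,0,0,0.005,0],[-1,0,0,0.005,0]]

```text
time_s: 4.35
tcp_pos: [0.6134, 0.0635, 0.0503]
eef_rot: [180.0, -0.0, -94.4]
contact_force: [-0.1, -0.3, -0.2]
gripper_width: 0.0007
gripper_force: 0.0
```

Request:
drive_tool:
  increments:
    - [[-1,0,0,0.004,0],[-1,0,0,0.004,0]]

```text
time_s: 4.6
tcp_pos: [0.6135, 0.0635, 0.0501]
eef_rot: [-180.0, 0.0, -94.4]
contact_force: [-0.3, -0.3, 2.0]
gripper_width: 0.0006
gripper_force: 1.3
```

Request:
drive_tool:
  increments:
    - [[-1,0,0,0.003,0],[-1,0,0,0.003,0]]

```text
time_s: 4.85
tcp_pos: [0.6135, 0.0635, 0.05]
eef_rot: [-180.0, 0.0, -94.4]
contact_force: [-1.5, -0.2, 5.7]
gripper_width: 0.0007
gripper_force: 2.8
```

Request:
drive_tool:
  increments:
    - [[-1,0,0,0.003,0],[-1,0,0,0.003,0]]

```text
time_s: 5.1
tcp_pos: [0.6135, 0.0635, 0.05]
eef_rot: [-180.0, 0.0, -94.4]
contact_force: [-2.0, 0.9, 6.7]
gripper_width: 0.0003
gripper_force: 3.9
```

Request:
drive_tool:
  increments:
    - [[-1,0,0,0.007,0],[-1,0,0,0.007,0]]

```text
time_s: 5.35
tcp_pos: [0.6136, 0.0635, 0.0498]
eef_rot: [-180.0, -0.0, -94.4]
contact_force: [-5.3, 1.0, 12.8]
gripper_width: 0.0005
gripper_force: 6.7
```

Request:
drive_tool:
  increments:
    - [[-1,-0.015,0,0,0],[-1,-0.03,0,0,0],[-1,-0.04,0,0,0]]

```text
time_s: 5.72
tcp_pos: [0.6139, 0.0673, 0.0501]
eef_rot: [-180.0, -0.1, -94.3]
contact_force: [-4.4, -3.9, 16.7]
gripper_width: 0.0002
gripper_force: 8.2
```

Request:
drive_tool:
  increments:
    - [[-1,-0.015,0.002,-0.002,0],[-1,-0.03,0.003,-0.003,0],[-1,-0.045,0.003,-0.004,0]]

```text
time_s: 6.1
tcp_pos: [0.6143, 0.0729, 0.0506]
eef_rot: [-179.9, -0.1, -94.3]
contact_force: [-3.4, -4.2, 14.8]
gripper_width: 0.0007
gripper_force: 7.4
```

Request:
drive_tool:
  increments:
    - [[-1,-0.015,0.002,-0.001,0],[-1,-0.03,0.003,-0.003,0]]

```text
time_s: 6.35
tcp_pos: [0.6146, 0.0767, 0.0509]
eef_rot: [-179.9, -0.0, -94.3]
contact_force: [-1.5, -3.6, 13.5]
gripper_width: 0.0005
gripper_force: 6.1
```

Request:
drive_tool:
  increments:
    - [[-1,0,0,-0.03,0],[-1,0.06,0,-0.03,0],[-1,0.118,0,-0.03,0],[-1,0.118,0.002,-0.008,0],[-1,0.118,0.003,0,0]]

```text
time_s: 6.98
tcp_pos: [0.6124, 0.0622, 0.0507]
eef_rot: [-180.0, -0.1, -94.4]
contact_force: [-6.1, -4.1, 20.8]
gripper_width: 0.0003
gripper_force: 10.2
```

Request:
drive_tool:
  increments:
    - [[-1,-0.015,0,-0.001,0],[-1,-0.03,0,-0.002,0],[-1,-0.045,0,-0.003,0]]

```text
time_s: 7.35
tcp_pos: [0.6129, 0.0677, 0.0511]
eef_rot: [-180.0, -0.1, -94.4]
contact_force: [-4.0, -3.0, 15.4]
gripper_width: 0.0009
gripper_force: 7.3
```

Request:
drive_tool:
  increments:
    - [[-1,-0.015,0.001,0,0],[-1,-0.03,0.002,0,0],[-1,-0.045,0.002,0,0],[-1,-0.06,0.002,0,0],[-1,-0.072,0.002,0,0]]

```text
time_s: 7.98
tcp_pos: [0.6135, 0.0766, 0.0509]
eef_rot: [-179.9, -0.0, -94.4]
contact_force: [-3.6, -3.6, 13.0]
gripper_width: 0.0005
gripper_force: 6.7
```

Request:
drive_tool:
  increments:
    - [[-1,0,0,-0.03,0],[-1,0.06,0,-0.03,0],[-1,0.12,0,-0.03,0],[-1,0.12,0.003,-0.008,0],[-1,0.12,0.006,-0.003,0]]

```text
time_s: 8.6
tcp_pos: [0.6117, 0.0622, 0.0509]
eef_rot: [-180.0, -0.0, -94.4]
contact_force: [-3.0, -3.1, 13.1]
gripper_width: 0.0002
gripper_force: 6.3
```

Request:
drive_tool:
  increments:
    - [[-1,-0.015,0,0.001,0],[-1,-0.03,0,0.002,0],[-1,-0.045,0,0.003,0]]

```text
time_s: 8.98
tcp_pos: [0.612, 0.0677, 0.0507]
eef_rot: [-180.0, -0.0, -94.4]
contact_force: [-3.2, -2.4, 12.6]
gripper_width: 0.0002
gripper_force: 6.0
```

Request:
drive_tool:
  increments:
    - [[-1,-0.015,0,0.002,0],[-1,-0.03,0,0.004,0],[-1,-0.045,0,0.006,0],[-1,-0.06,0,0.008,0],[-1,-0.072,0,0.01,0]]

```text
time_s: 9.6
tcp_pos: [0.6124, 0.0763, 0.0498]
eef_rot: [-180.0, -0.1, -94.4]
contact_force: [-4.7, -2.9, 15.9]
gripper_width: 0.0007
gripper_force: 8.1
```

Request:
drive_tool:
  increments:
    - [[-1,0,0,-0.03,0],[-1,0.06,0,-0.03,0],[-1,0.12,0,-0.03,0],[-1,0.12,0.003,-0.008,0],[-1,0.12,0.003,-0.002,0]]

```text
time_s: 10.22
tcp_pos: [0.6111, 0.0617, 0.0495]
eef_rot: [-180.0, -0.1, -94.4]
contact_force: [-4.3, -3.6, 15.0]
gripper_width: 0.0004
gripper_force: 7.5
```

Request:
drive_tool:
  increments:
    - [[-1,-0.015,-0.002,0.002,0],[-1,-0.03,-0.004,0.004,0],[-1,-0.045,-0.004,0.006,0]]

```text
time_s: 10.6
tcp_pos: [0.6115, 0.0671, 0.0493]
eef_rot: [180.0, -0.1, -94.4]
contact_force: [-7.1, -2.8, 16.7]
gripper_width: 0.0006
gripper_force: 8.6
```

Request:
drive_tool:
  increments:
    - [[-1,-0.015,0,0.002,0],[-1,-0.03,0,0.004,0],[-1,-0.04,0,0.005,0]]

```text
time_s: 10.98
tcp_pos: [0.6116, 0.0718, 0.0489]
eef_rot: [180.0, -0.1, -94.4]
contact_force: [-7.0, -3.4, 18.7]
gripper_width: 0.0005
gripper_force: 9.5
```

Request:
drive_tool:
  increments:
    - [[-1,-0.015,0.004,-0.003,0],[-1,-0.03,0.006,-0.003,0],[-1,-0.035,0.006,-0.003,0]]

```text
time_s: 11.35
tcp_pos: [0.6115, 0.076, 0.0488]
eef_rot: [180.0, -0.1, -94.4]
contact_force: [-3.9, -4.1, 13.3]
gripper_width: 0.0007
gripper_force: 6.8
```

Request:
drive_tool:
  increments:
    - [[-1,0,0,-0.03,0],[-1,0.06,0,-0.03,0],[-1,0.12,0,-0.03,0],[-1,0.12,0.003,-0.008,0],[-1,0.12,0.003,-0.002,0]]

```text
time_s: 11.98
tcp_pos: [0.6105, 0.0618, 0.0486]
eef_rot: [-180.0, -0.1, -94.4]
contact_force: [-4.0, -3.0, 12.5]
gripper_width: 0.0007
gripper_force: 6.4
```

Request:
drive_tool:
  increments:
    - [[-1,-0.015,-0.001,0,0],[-1,-0.03,-0.001,0.001,0]]

```text
time_s: 12.22
tcp_pos: [0.6107, 0.0652, 0.0487]
eef_rot: [180.0, -0.1, -94.4]
contact_force: [-3.0, -4.9, 11.7]
gripper_width: 0.0005
gripper_force: 6.1
```

Request:
drive_tool:
  increments:
    - [[-1,-0.015,-0.001,0,0],[-1,-0.025,-0.001,0.001,0]]

```text
time_s: 12.48
tcp_pos: [0.6108, 0.0679, 0.0487]
eef_rot: [180.0, -0.1, -94.4]
contact_force: [-4.6, -6.8, 13.9]
gripper_width: 0.0004
gripper_force: 6.9
```

Request:
drive_tool:
  increments:
    - [[-1,0,0,0,0],[-1,0,0,0,0]]

```text
time_s: 12.72
tcp_pos: [0.6108, 0.0679, 0.0487]
eef_rot: [180.0, -0.1, -94.4]
contact_force: [-3.9, -5.7, 13.7]
gripper_width: 0.0006
gripper_force: 6.5
```

Drag rose steadily from 3 N to about 6 N at about 62 mm of total drag, so the jaw is closed at roughly 50 N. I'll lift off and go to the handle with the fingers opened to straddle it.

Request:
drive_tool:
  increments:
    - [[-1,0,0,-0.1,0],[-1,0,0,-0.4,0],[0.14,0.3,-0.1,-0.6,-0.02],[0.14,0.6,-0.2,-0.6,-0.0417]]

```text
time_s: 13.22
tcp_pos: [0.6314, -0.0043, 0.1225]
eef_rot: [-179.7, 0.0, -79.0]
contact_force: [0.3, 0.7, -1.5]
gripper_width: 0.015
gripper_force: 0.0
```

Run:
```python
from h import *
s=r.get_state(); print(s["tcp_pos"],s["eef_rot"],s["contact_force"])
im=capture("top"); cv2.imwrite("pics/top1.png",im[:,:,::-1])
im2=capture("scene"); cv2.imwrite("pics/scene1.png",im2[:,:,::-1])
A=cv2.resize(im[125:245,155:355,::-1],None,fx=4,fy=4,interpolation=2)
cv2.imwrite("pics/d.png",A)
```

```text
[ 0.63142124 -0.0042827   0.12250321] [-1.79718110e+02  1.07700386e-02 -7.90189208e+01] [ 0.25836501  0.68275406 -1.54757636]
```

View pics/d.png

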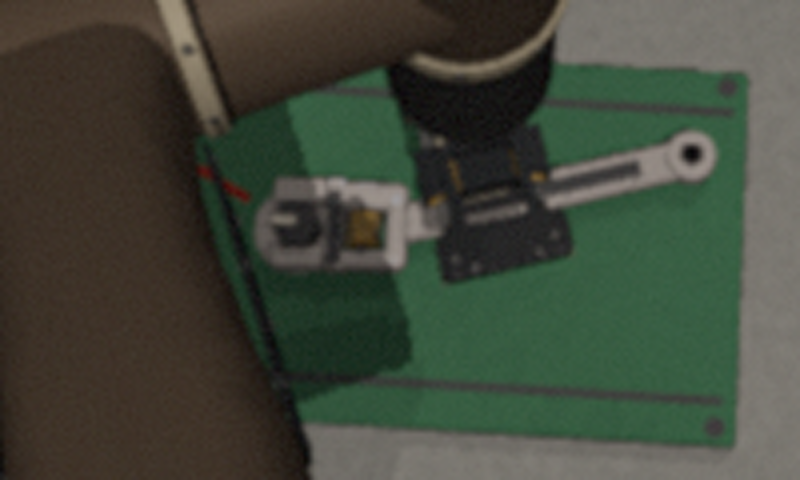

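The eye is still at crop (692,153), so the wrench has not turned, and the jaw now sits against the nut. I'll measure the mark, plate and eye at subpixel level to set the swing.

```bash
cat > meas.py <<'E'
from fit import *
ang=lambda d:np.degrees(np.arctan2(d[1],d[0]))
def red(n,z=.012):
    im=cv2.imread(f"pics/{n}0.png").astype(float); b,g,rr=cv2.split(im)
    w=np.clip(rr-1.15*np.maximum(g,b)-20,0,None)
    roi=np.zeros_like(w)
    if n=="top": roi[158:180,198:222]=1
    else: roi[248:268,335:360]=1
    w*=roi; v,u=np.nonzero(w>3); P=unproj(n,np.c_[u,v],z)[:,:2]; ww=w[v,u]
    c=np.average(P,axis=0,weights=ww); e=np.linalg.eigh(np.cov((P-c).T,aweights=ww)); d=e[1][:,1]; d*=np.sign(d[1])
    return c,d,len(u)
def plate(n,guess):
    im=cv2.imread(f"pics/{n}0.png").astype(float); b,g,rr=cv2.split(im)
    m=(g-np.maximum(rr,b)); m=cv2.GaussianBlur(m,(0,0),.7)
    from scipy.ndimage import map_coordinates
    def cost(p):
        c,s=np.cos(p[2]),np.sin(p[2]); R=np.array([[c,-s],[s,c]]); out=[]
        return R
    # edge points: scan outwards normals from guess edges
    p=np.array(guess,float)
    for it in range(4):
        c,s=np.cos(p[2]),np.sin(p[2]); R=np.array([[c,-s],[s,c]]); A=[];B=[]
        for (a0,a1),nrm in EDGES[n]:
            for t in np.linspace(.08,.92,40):
                q=np.array(a0)*(1-t)+np.array(a1)*t
                off=np.linspace(-8,8,65)/1e3; L=q/1e3+off[:,None]*np.array(nrm)
                uv=proj(n,np.c_[L@R.T+p[:2],np.full(65,.012)])
                x=map_coordinates(m,[uv[:,1],uv[:,0]],order=1); h=(x[:8].mean()+x[-8:].mean())/2
                k=np.nonzero((x[:-1]>h)&(x[1:]<=h))[0]
                if len(k)!=1 or x[0]-x[-1]<8: continue
                nn=R@np.array(nrm); qw=R@(q/1e3)
                A.append([nn[0],nn[1],nn@np.array([-qw[1],qw[0]])]); B.append(off[k[0]])
        A=np.array(A);B=np.array(B); ok=np.abs(B-np.median(B))<.003 if it>1 else np.ones(len(B),bool)
        dp=np.linalg.lstsq(A[ok],B[ok],rcond=None)[0]; p=p+dp
    return p,len(B),np.std(B-A@dp)
EDGES={"top":[(((-300,130),(140,130)),(0,1)),(((-300,-130),(60,-130)),(0,-1)),(((-300,-130),(-300,130)),(-1,0))],
"scene":[(((-300,-130),(100,-130)),(0,-1)),(((-300,130),(80,130)),(0,1)),(((-300,-130),(-300,130)),(-1,0))]}
E
python3 - <<'E'
from meas import *
for n in("top","scene"):
    p,k,sd=plate(n,[.6166,.1136,np.radians(84.07)]); c,d,m=red(n)
    print(n,"plate",p[:2],np.degrees(p[2]),k,sd,"mark c",c,"line",ang(d),m,"from axis",ang(c-p[:2]),"dist",np.linalg.norm(c-p[:2]))
    uv={"top":px([(692.5,153.5)],4,(155,125)),"scene":px([(87,178)],3.8,(195,190))}[n]
    e=unproj(n,uv,.030)[0,:2]; print("eye",e,"wrench ang",ang(e-p[:2])+180-11.8,"dist",np.linalg.norm(e-p[:2]))
E
```

```text
top plate [0.61720686 0.1146239 ] 83.82421075067406 120 0.00035459603296624187 mark c [0.65559586 0.16783008] line 55.203367800536796 38 from axis 54.18902836919303 dist 0.06560954266637527
eye [ 0.65348946 -0.15349002] wrench ang 85.9067509680566 dist 0.27055776716549906
scene plate [0.62212844 0.11642749] 83.89425975431845 120 0.0004934002406926242 mark c [0.65518129 0.16867395] line 55.53369858183934 41 from axis 57.68119789773919 dist 0.06182381169209362
eye [ 0.65406747 -0.15108625] wrench ang 85.0084353449963 dist 0.26941362593115226
```

Request:
drive_tool:
  increments:
    - [[0.14,0.35,0.03,0,0],[0.14,0.68,0.057,0.1,0],[0.14,0.68,0.057,0.4,0],[0.14,0.68,0.057,0.5,0],[0.14,0.68,0.057,0.5,0]]

```text
time_s: 13.95
tcp_pos: [0.6375, -0.0854, 0.059]
eef_rot: [179.9, -0.0, -79.3]
contact_force: [-0.7, -0.6, 0.5]
gripper_width: 0.0498
gripper_force: 0.0
```

Run:
```python
from h import *
im=capture("scene"); crop("scene",im,195,180,210,120,3.8,"pics/e.png")
```

```text
(no output)
```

View pics/e.png

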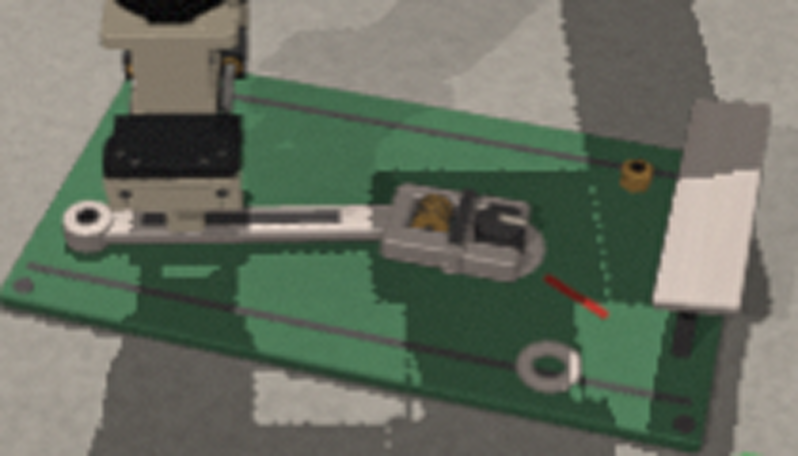

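The scene crop shows the gripper over the handle, with the tips near (200,225), the eye at (88,218), and the worm and jaw unchanged. I'll lower it to straddle the handle.

Request:
drive_tool:
  increments:
    - [[0.14,0,-0.02,0.05,0],[0.14,0,-0.02,0.1,0],[0.14,0,-0.02,0.15,0],[0.14,0,-0.02,0.2,0]]

```text
time_s: 14.5
tcp_pos: [0.6402, -0.0854, 0.0353]
eef_rot: [-180.0, 0.0, -79.4]
contact_force: [-0.0, -0.2, -0.6]
gripper_width: 0.0499
gripper_force: 0.0
```

Request:
drive_tool:
  increments:
    - [[0.14,0,0,0.03,0],[0.14,0,0,0.05,0],[0.14,0,0,0.05,0]]

```text
time_s: 14.88
tcp_pos: [0.6402, -0.0855, 0.0294]
eef_rot: [180.0, 0.0, -79.4]
contact_force: [0.2, -0.9, -1.8]
gripper_width: 0.0501
gripper_force: 0.0
```

Request:
drive_tool:
  increments:
    - [[0.14,0,0.03,0,0],[0.14,0,0.06,0,0],[0.14,0,0.075,0,0],[0.14,0,0.075,0,0]]

```text
time_s: 15.38
tcp_pos: [0.6313, -0.0871, 0.0298]
eef_rot: [-180.0, -0.0, -79.4]
contact_force: [-0.3, -0.2, 0.1]
gripper_width: 0.0499
gripper_force: 0.0
```

Request:
drive_tool:
  increments:
    - [[0.14,0,0.01,0,0],[0.14,0,0.02,0,0],[0.14,0,0.03,0,0]]

```text
time_s: 15.75
tcp_pos: [0.6282, -0.0877, 0.0296]
eef_rot: [-180.0, -0.0, -79.4]
contact_force: [2.4, -0.5, -1.0]
gripper_width: 0.0501
gripper_force: 0.9
```

Request:
drive_tool:
  increments:
    - [[0.14,-0.004,0.0292,0,0.00278],[0.14,-0.0086,0.0583,0,0.00556],[0.14,-0.0136,0.0873,0,0.00833],[0.14,-0.0192,0.1163,0,0.01111],[0.14,-0.0253,0.1451,0,0.01389]]

```text
time_s: 16.38
tcp_pos: [0.6104, -0.088, 0.0297]
eef_rot: [-180.0, -0.0, -84.4]
contact_force: [4.3, -1.1, -3.1]
gripper_width: 0.0501
gripper_force: 2.1
```

Request:
drive_tool:
  increments:
    - [[0.14,-0.004,0.0292,0,0.00278],[0.14,-0.0086,0.0583,0,0.00556],[0.14,-0.0136,0.0873,0,0.00833],[0.14,-0.0192,0.1163,0,0.01111],[0.14,-0.0253,0.1451,0,0.01389]]

```text
time_s: 17.0
tcp_pos: [0.5925, -0.0866, 0.0297]
eef_rot: [-180.0, 0.0, -89.4]
contact_force: [4.7, -0.8, -2.6]
gripper_width: 0.05
gripper_force: 2.5
```

Request:
drive_tool:
  increments:
    - [[0.14,-0.004,0.0292,0,0.00278],[0.14,-0.0086,0.0583,0,0.00556],[0.14,-0.0136,0.0873,0,0.00833],[0.14,-0.0192,0.1163,0,0.01111],[0.14,-0.0253,0.1451,0,0.01389]]

```text
time_s: 17.62
tcp_pos: [0.5751, -0.0837, 0.0297]
eef_rot: [-180.0, 0.0, -94.4]
contact_force: [4.6, -0.0, -1.6]
gripper_width: 0.0501
gripper_force: 2.5
```

Request:
drive_tool:
  increments:
    - [[0.14,-0.004,0.0292,0,0.00278],[0.14,-0.0086,0.0583,0,0.00556],[0.14,-0.0136,0.0873,0,0.00833],[0.14,-0.0192,0.1163,0,0.01111],[0.14,-0.0253,0.1451,0,0.01389]]

```text
time_s: 18.25
tcp_pos: [0.558, -0.0792, 0.0297]
eef_rot: [-180.0, 0.0, -99.4]
contact_force: [5.2, 0.6, -1.4]
gripper_width: 0.0498
gripper_force: 2.4
```

Request:
drive_tool:
  increments:
    - [[0.14,-0.004,0.0292,0,0.00278],[0.14,-0.0086,0.0583,0,0.00556],[0.14,-0.0136,0.0873,0,0.00833],[0.14,-0.0192,0.1163,0,0.01111],[0.14,-0.0253,0.1451,0,0.01389]]

```text
time_s: 18.88
tcp_pos: [0.5413, -0.0733, 0.0297]
eef_rot: [-180.0, 0.0, -104.4]
contact_force: [6.1, 0.3, -2.4]
gripper_width: 0.0501
gripper_force: 2.3
```

Run:
```python
from h import *
a=capture("top"); b=capture("scene")
cv2.imwrite("pics/top2.png",a[:,:,::-1]); cv2.imwrite("pics/scene2.png",b[:,:,::-1])
A=cv2.resize(a[135:235,195:355,::-1],None,fx=3,fy=3,interpolation=2)
B=cv2.resize(b[190:290,195:395,::-1],None,fx=3,fy=3,interpolation=2)
o=np.zeros((600,600,3),np.uint8); o[:300,:480]=A; o[300:,:600]=B; cv2.imwrite("pics/f.png",o)
```

```text
(no output)
```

View pics/f.png

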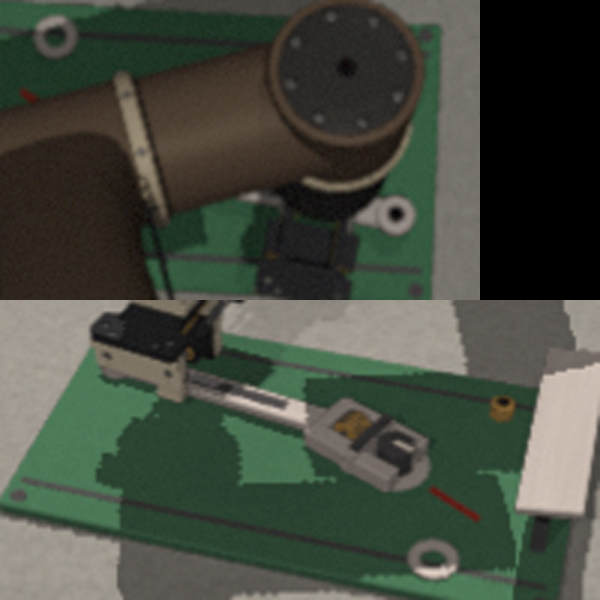

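Top crop: the eye is at (396,214). The scene crop shows the wrench turned with the nut, the stripe near (390–412,441–447) and the mark from (432,490) to (478,519).

Run:
```python
from meas import *
e=unproj("top",px([(396,214)],3,(195,135)),.030)[0,:2]; P=np.array([.6172,.1146])
print(e,ang(e-P)+180-11.8,np.linalg.norm(e-P))
```

```text
[ 0.53591833 -0.14284617] 60.67789728885853 0.26997266974489403
```

Request:
drive_tool:
  increments:
    - [[0.14,-0.004,0.0292,0,0.00278],[0.14,-0.0086,0.0583,0,0.00556],[0.14,-0.0136,0.0873,0,0.00833],[0.14,-0.0192,0.1163,0,0.01111],[0.14,-0.0192,0.1163,0,0.01111]]

```text
time_s: 19.6
tcp_pos: [0.5282, -0.0678, 0.0297]
eef_rot: [180.0, 0.0, -108.4]
contact_force: [3.2, 0.5, 1.1]
gripper_width: 0.0499
gripper_force: 1.4
```

Request:
drive_tool:
  increments:
    - [[0.14,0,-0.05,0,0],[0.14,0,-0.1,0,0],[0.14,0,-0.1,0,0],[0.14,0,-0.1,-0.2,0],[0.14,0,-0.1,-0.5,0]]

```text
time_s: 20.23
tcp_pos: [0.5383, -0.0721, 0.0889]
eef_rot: [179.8, -0.1, -108.4]
contact_force: [0.8, 0.5, 0.1]
gripper_width: 0.05
gripper_force: 0.0
```

Request:
drive_tool:
  increments:
    - [[0.14,0.4,0,-0.4,0],[0.14,0.8,0.4,-0.4,0],[0.14,1,0.8,-0.4,0],[0.14,1,1,-0.4,0]]

```text
time_s: 20.72
tcp_pos: [0.3841, -0.1488, 0.1372]
eef_rot: [179.9, -0.0, -108.5]
contact_force: [1.2, -0.5, -0.6]
gripper_width: 0.0499
gripper_force: 0.0
```

Run:
```python
from h import *
a=capture("top"); b=capture("scene")
cv2.imwrite("pics/top3.png",a[:,:,::-1]); cv2.imwrite("pics/scene3.png",b[:,:,::-1])
A=cv2.resize(a[150:220,195:345,::-1],None,fx=4,fy=4,interpolation=2)
B=cv2.resize(b[215:285,275:375,::-1],None,fx=4.5,fy=4.5,interpolation=2)
o=np.zeros((600,600,3),np.uint8); o[:280,:600]=A; o[280:595,:450]=B; cv2.imwrite("pics/g.png",o)
```

```text
(no output)
```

View pics/g.png

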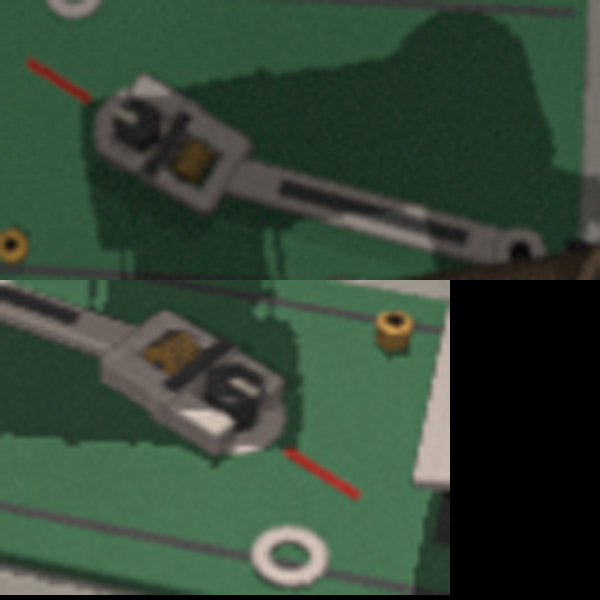

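Top crop: the mark runs (29,63)–(90,100), the head's sides run at about 32° in the image, the handle slot runs (280,187)–(467,240), and the stripe is near (118–137,112–124). All look aligned, so I'll check in numbers.

Run:
```python
from meas import *
t=lambda p:px(p,4,(195,150)); P=np.array([.6172,.1146])
def A(a,b,z,f=t): q=unproj("top",f([a,b]),z)[:,:2]; return ang(q[0]-q[1])
print("mark",A((29,63),(90,100),.012),"handle slot->wrench",A((280,187),(467,240),.027)-15)
print("head sides",A((145,77),(250,145),.030),A((103,148),(208,212),.030))
e=unproj("top",t([(521,252)]),.030)[0,:2]; print("eye",e,ang(e-P)+180-11.8,np.linalg.norm(e-P))
for n,(u0,u1,v0,v1) in {"top":(219,236,174,190),"scene":(322,337,233,248)}.items():
  for f in (0,3):
    if f==0 and n=="scene": u0,u1,v0,v1=320,336,228,244
    im=cv2.imread(f"pics/{n}{f}.png").astype(float).mean(2)
    # bright in nut interior: only pixels that map within 15 mm of the axis at z=.038
    v,u=np.mgrid[150:260,200:350]; u=u.ravel();v=v.ravel()
    Q=unproj(n,np.c_[u,v],.038)[:,:2]; k=np.linalg.norm(Q-P,axis=1)<.0148
    Q=Q[k]; g=im[v[k],u[k]]; w=np.clip(g-np.median(g)-25,0,None)
    c=np.average(Q,axis=0,weights=w); d=np.linalg.eigh(np.cov((Q-c).T,aweights=w))[1][:,1]; d*=np.sign(d[1])
    print(n,f,"stripe dir",ang(d),"from axis",ang(c-P),"r",np.linalg.norm(c-P),(w>0).sum(),g.max(),np.median(g))
```

```text
mark 55.57915143272216 handle slot->wrench 56.11387420196927
head sides 53.74269459278516 55.562820533064006
eye [ 0.51836048 -0.13696972] 56.75057523195561 0.27028980188065443
top 0 stripe dir 88.09980785323289 from axis 76.69120511533369 r 0.007828582436574952 22 136.66666666666666 52.0
top 3 stripe dir 64.27940182842809 from axis 52.37350069024125 r 0.007738290871865179 17 93.0 34.666666666666664
scene 0 stripe dir 41.14603616191529 from axis 122.99703324706931 r 0.005389416281554599 25 209.33333333333334 77.33333333333334
scene 3 stripe dir 21.094933299114622 from axis 64.75047429059096 r 0.006888894159094842 17 130.66666666666666 47.16666666666667
```

```bash
python3 -c "
from plant import job; print(job.close_job())"
```

```text
the job is handed in; nothing more can be done
None
```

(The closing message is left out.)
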